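# Lock a post insulator in the two-handled bench clamp

## Task

Take the tallest of the three white insulators standing on the table and set it down upright, without dropping it, on the round rest between the open jaws of the two-handled bench clamp. Then squeeze the clamp's two black handles together until the resistance peaks and gives and the clamp stays locked round the insulator by itself; let go, and leave the other things on the table where they are.

Things in the scene. Friction and masses are not known exactly. Their poses are not given: they have to be found in the camera images.
- insulator: The tallest of the three loose insulators, upright, 0.4-0.65 kg. White ceramic 40 mm in diameter, 100 mm tall: lowest 66 mm smooth, then three ribs 54 mm in diameter. On top a steel cap to grip, 32 mm in diameter, from 100 to 145 mm above the underside. Origin: centre of the underside, z up along the axis. Its place is swapped at random with the other two insulators.
- clamp: Two-handled bench clamp (like a nutcracker lying flat) fixed to the table, place and yaw vary: grey base plate 200 x 130 x 10 mm, pivot post 28 mm in diameter and 76 mm tall, two steel levers no higher than 66 mm. Origin: on the table under the post; x points from handles to post. The rest is 85 mm, the handles' middle 200 mm from it along -x.
- clamp_rest (a point): Centre of the top of the clamp's round dark steel rest, 60 mm in diameter, 14 mm above the table: the insulator's underside goes here. x points along the clamp from handles to pivot post, y to the left lever, z up. V jaws on either side in y, 35 to 60 mm above the table; open, they leave at least 6 mm all round a 40 mm neck. Closing, they centre the insulator.
- clamp_handles (a point): Midway between the two black handle grips, 52 mm above the table, axes as clamp_rest. Grips lie along x, 75 mm long, each 10 mm thick, 38 to 66 mm above the table, bare table below. Over their outsides 64 mm open, 24 mm closed. Squeeze along y with two fingers: each handle resists with 5 N at first, 13 N at two fifths of the travel (more if fast), then less.
- lever_left (a joint): Swing of the left lever, rad; the right one is geared to mirror it. 0: open (the start), springs back here if released early. 0.03-0.04: resistance peaks. Past about 0.083 the clamp pulls itself shut and stays locked when released. 0.10: closed on the insulator. 0.112: stop with empty jaws.
- short_insulator: Bystander: short white ribbed insulator with steel cap, 84 mm tall, 60 mm over its ribs, loose. Origin: centre of its underside.
- wide_insulator: Bystander: wide white ribbed insulator with steel cap, 92 mm tall, 72 mm over its ribs, loose. Origin: centre of its underside.
- blade: Bystander: flat copper contact blade 150 x 22 x 8 mm with a 22 mm round boss, lying loose. Origin: centre of its underside, x along it.
- wrench: Bystander: steel wrench lying loose on the right. Origin: on its underside, x along it.
- can: Bystander: closed can 70 mm in diameter, 85 mm tall, on the left. Origin: centre of its underside.

How it is judged:
By the outcome, as a careful person would: the job done as asked, in the order asked, and still so for the second after the job is handed in, with the robot touching nothing.
It also fails if it takes over 54 s, if anything falls off the work surface, if the arm or the gripper's body presses on something with over 40 N, if the wrist force passes 120 N, or if a joint passes its speed limit or range.

## Robot

A 6-joint arm with a two-finger parallel gripper is mounted at the origin on the work surface. World frame = base frame: x ahead of the robot, y to its left, z up, the work surface at z = 0. Lengths are in mm, angles in rad, forces in N, time in s.
With the tool pointing down it reaches from about 350 to 875 mm from the base axis. Payload 4.2 kg.
Tool frame: the origin (TCP) lies midway between the tips of the shut fingers; the grasp point (between the pads) lies 19 mm behind it; z points along the fingers, y is the line along which they close (so a half turn about z gives the same grasp; the last joint's range is limited). The gripper opens to 85 mm and grips with 20 to 120 N. Pads are 22 mm wide; open, the fingers measure 114 mm over their backs; the gripper's body (76 mm by 85 mm) begins 54 mm behind the grasp point. The pads swing forward as they close: fully open they stand 13 mm farther back than shut.
Start: joints at [-1.018, 0.385, 0.008, 0, -1.194, -0.259], TCP at [181.011, -598.193, 231.312] pointing down, gripper open.
Joint ranges: [-3.14, 3.14], [-1.21, 2.06], [-1.07, 1.41], [-3.16, 2.05], [-2.99, -0.16], [-3.1, 3.1]. Speed limits (rad/s): [2.79, 2.79, 3.14, 3.14, 3.14, 3.14].

## Interface

Orientations are given as a unit quaternion [x, y, z, w].
In Python, from bench import arm gives the robot as it stands.
- The arm moves only by the tool send_rows, never from a script. Its argument "targets" is a list of rows, each an object of numbers: "gripper": the gripper command: -1 is fully open, 1 is shut, values between are in proportion; "x", "y", "z": the shift along the tool's x, y, z in cm; "ax", "ay", "az": the turn, a rotation vector about the tool's x, y, z in degrees. A call has 1 to 5 rows; each row shifts and turns the commanded pose from where the row before left it, along the tool's axes as they then stand; what a row does not reach is not made up. A row lasts 1/12 s, in which the tool goes at most 41.7 mm and 7.16 degrees, less where a joint would pass 70% of its speed; a pose out of reach is approached as far as the arm can. A call is refused whole if a number of a shift passes 4.17 or a number of a turn 7.16, either way. A call with a gripper value outside its range is refused whole. The fingers move at their own pace and stop on an object; the grip force is fixed at half the most. Time passes only in rows, so rows that do not move let the fingers close. It gives the time, the measured TCP pose, the force, the opening and the grip force at its end, in the units of the state.
- arm.read_state(): the state, without advancing time (a new reading comes with each control period).
- arm.get_image(name): name is "scene" or "side" or "wrist"; returns (picture, depth): 384x512x3 uint8, red, green, blue; 384x512 float32, mm along the optical axis (not along the pixel's ray), 0 where there is no reading.
- arm.camera_model(name): a dict with "fx", "fy", "cx", "cy" (pixels), "cam_to_world" (4x4, takes a point from camera to world coordinates). Camera axes: x right, y down, z forward; pixel columns grow to the right and rows downward; lengths in mm; the calibration is good to about 2 mm. A picture is of the moment at which its call begins: read the wrist's pose just before it. camera_model takes no time and is no camera call; for the wrist camera it gives the pose at the moment of the call.
- arm.job_done(): hands the job in; it is judged then, once.
Trained networks look in the newest picture that a camera, given by its name, has taken for a name from the list of things; names that differ only in an ending like _2 or _b are one class to them, and where a whole thing is asked for, a point or a joint stands for the part that bears it (a point fixed in the world has none). Each returns a list of dicts, best first, with "score" (0 to 1); they miss things now and then, are a little off and sometimes report something else, mostly with a low value. They report only what shows in the picture. A call takes as long as a camera call.
- arm.boxes_of(camera, thing): "rect" ([left, top, width, height] in pixels, round what is visible of it).
The state is a dict: "clock": time; "joints": joint angles; "joint_vel": joint speeds; "joint_efforts": joint torques, N m; "position": TCP position; "ee_rot": TCP orientation; "contact_force": force on the tool from outside, world axes, zero at the start; "wrist_torque": the same for the moment, N m; "gripper_width": finger opening in mm; "grasp_force": force on a finger pad.
Only numpy, scipy, OpenCV 4.12 (cv2) and the standard library are available. Lean on these libraries where they do the work, as an engineer would, in place of code of your own. Each camera call takes 0.05 s, during which the arm holds its last target. There are 200 camera calls.

## Working session

There is one attempt and no reset: what is moved stays moved. The work goes in short steps, Python scripts to look and compute and a tool call to move; the robot and the scene stay as the last step left them, time stands still between calls to the robot, and variables do not carry over. Pictures are saved under pics/ and viewed, at most 10 in all, crops included, and the job is handed in when it is done.

Besides the shell and the picture viewer there is one more tool, called after "Call:" by a JSON object that holds its "method" and its "body", one argument or row to a line. send_rows: Moves the arm, as the interface text tells. Its arguments: {"type":"object","properties":{"targets":{"type":"array"}},"required":["targets"]}

```bash
ls; mkdir -p pics; cat > h.py <<'E'
from bench import arm
import numpy as np, cv2
def cloud(name):
    m=arm.camera_model(name); im,d=arm.get_image(name)
    v,u=np.mgrid[0:384,0:512]
    P=np.stack([(u-m['cx'])*d/m['fx'],(v-m['cy'])*d/m['fy'],d,np.ones_like(d)],-1)@np.array(m['cam_to_world']).T
    P=P[...,:3].copy(); P[d==0]=np.nan
    return im,P
E
python3 - <<'E'
from h import *
print(arm.read_state())
for c in ("scene","side"):
    im,P=cloud(c); cv2.imwrite(f"pics/{c}0.png",im[...,::-1]); np.savez(f"{c}0.npz",im=im,P=P)
    print(c,np.round(arm.camera_model(c)['cam_to_world'],2).tolist())
    for t in ("insulator","short_insulator","wide_insulator","clamp","clamp_rest","clamp_handles"):
        for r in arm.boxes_of(c,t)[:3]:
            print(c,t,round(r['score'],2),np.round(r['rect']))
E
```

```text
pics
{'clock': 0.0, 'joints': array([-1.01841349e+00,  3.85575241e-01,  6.57902980e-03, -4.97819592e-04,
       -1.19399228e+00, -2.58611276e-01]), 'joint_vel': array([ 0.00083553,  0.00192047,  0.0002536 , -0.00187481,  0.0003514 ,
        0.00187915]), 'joint_efforts': array([-7.26508715e-04, -3.92285872e+01,  1.88400489e+01,  4.18620408e+00,
       -4.66934434e-03, -5.77477820e-06]), 'position': array([ 180.82362103, -597.64215364,  230.19216942]), 'ee_rot': array([-1.46267218e-01,  9.89244482e-01,  1.09845592e-03, -2.19790520e-04]), 'contact_force': array([0.28118573, 0.30182075, 0.90143992]), 'wrist_torque': array([ 4.89510040e-05, -1.37209395e-02,  3.18278797e-02]), 'grasp_force': 0.0, 'gripper_width': 85.40096132764765}
scene [[-0.25, 0.84, -0.48, 1073.07], [0.97, 0.21, -0.13, 109.94], [-0.01, -0.5, -0.87, 1057.94], [0.0, 0.0, 0.0, 1.0]]
scene insulator 0.82 [299. 221.  22.  28.]
scene short_insulator 0.57 [375. 214.  27.  26.]
scene wide_insulator 0.62 [327. 182.  22.  26.]
scene clamp 0.77 [172. 165.  62.  90.]
scene clamp_rest 0.88 [169. 164.  63.  93.]
scene clamp_handles 0.74 [170. 165.  62.  92.]
side [[-0.98, -0.14, 0.14, 365.12], [-0.2, 0.76, -0.62, 711.05], [-0.02, -0.63, -0.78, 969.12], [0.0, 0.0, 0.0, 1.0]]
side insulator 0.66 [193. 211.  18.  45.]
side insulator 0.32 [213. 143.  69.  29.]
side short_insulator 0.58 [202. 312.  26.  35.]
side wide_insulator 0.69 [257. 254.  22.  31.]
side clamp 0.65 [197. 140.  87.  45.]
side clamp_rest 0.62 [196. 140.  92.  43.]
side clamp_rest 0.6 [195. 213.  15.  41.]
side clamp_handles 0.7 [196. 139.  93.  43.]
```

```bash
python3 - <<'E'
import numpy as np, cv2
a=np.load('scene0.npz'); im=a['im'];P=a['P']
c=cv2.resize(im[130:290,140:420],None,fx=2.8,fy=2.8,interpolation=cv2.INTER_CUBIC)
cv2.imwrite('pics/sc.png',c[...,::-1])
for cam in('scene','side'):
    a=np.load(cam+'0.npz');P=a['P'].reshape(-1,3)
    m=(P[:,2]>30)&(P[:,2]<200)&(P[:,0]>150)&(P[:,0]<900)
    Q=P[m]; 
    H=np.zeros((80,120),np.uint8); 
    ix=((Q[:,0]-100)/10).astype(int); iy=((Q[:,1]+600)/10).astype(int); ok=(ix>=0)&(ix<80)&(iy>=0)&(iy<120); H[ix[ok],iy[ok]]=1
    n,l=cv2.connectedComponents(H)
    L=np.zeros(len(Q),int); L[ok]=l[ix[ok],iy[ok]]
    for k in range(1,n):
        q=Q[L==k]
        if len(q)<20: continue
        print(cam,len(q),'min',q.min(0).round(),'max',q.max(0).round(),'top',np.median(q[q[:,2]>np.percentile(q[:,2],98)-6],0).round(1))
    m=(P[:,2]>5)&(P[:,2]<25)
E
```

```text
scene 219 min [150.  25. 121.] max [165.  85. 200.] top [153.9  46.4 196.9]
scene 2653 min [ 264. -610.   30.] max [ 528. -495.  200.] top [ 461.4 -518.   195.7]
scene 481 min [334. 565.  30.] max [499. 600.  79.] top [422.8 569.9  71.7]
scene 449 min [421. 170.  31.] max [485. 240. 100.] top [449.7 205.4  93.7]
scene 969 min [ 458. -238.   35.] max [ 718. -131.   82.] top [ 697.7 -195.3   75. ]
scene 362 min [512. 348.  30.] max [571. 406.  89.] top [543.4 377.2  85.5]
scene 570 min [517. 564.  30.] max [679. 600.  77.] top [595.5 570.1  70.9]
scene 388 min [612. 122.  30.] max [659. 175. 150.] top [634.5 148.1 146.4]
scene 577 min [616. 242.  30.] max [684. 310.  93.] top [649.5 276.8  86.8]
scene 2971 min [ 715. -557.   30.] max [ 900. -279.  117.] top [ 766.8 -416.7  110.5]
scene 614 min [755.   3.  30.] max [851.  99.  59.] top [803.8  52.2  51.9]
scene 430 min [ 791. -387.   30.] max [ 850. -328.   94.] top [ 820.3 -356.1   90.6]
scene 380 min [ 852. -501.   30.] max [ 900. -442.   95.] top [ 882.  -470.4   90.6]
side 240 min [150.  32. 110.] max [165.  85. 200.] top [153.8  58.  195.8]
side 3056 min [ 270. -526.   30.] max [ 530. -490.  200.] top [ 401.4 -518.3  195.4]
side 682 min [416. 171.  30.] max [487. 243.  95.] top [451.6 206.6  90.6]
side 1172 min [ 464. -238.   30.] max [ 722. -130.   77.] top [ 537.  -190.2   65.9]
side 586 min [514. 347.  38.] max [573. 407.  87.] top [543.4 378.2  83.2]
side 544 min [608. 123.  30.] max [661. 176. 147.] top [634.5 149.8 143.7]
side 790 min [616. 245.  30.] max [682. 313.  88.] top [649.7 277.9  83.8]
side 2138 min [ 717. -558.   30.] max [ 900. -273.  111.] top [ 787.  -362.1  106.4]
side 530 min [757.   4.  30.] max [852. 100.  54.] top [805.4  52.8  48.3]
side 128 min [ 795. -384.   61.] max [ 853. -338.   89.] top [ 823.2 -354.7   86.1]
side 213 min [ 855. -497.   30.] max [ 900. -439.   91.] top [ 884.  -467.1   86.2]
```

View pics/sc.png

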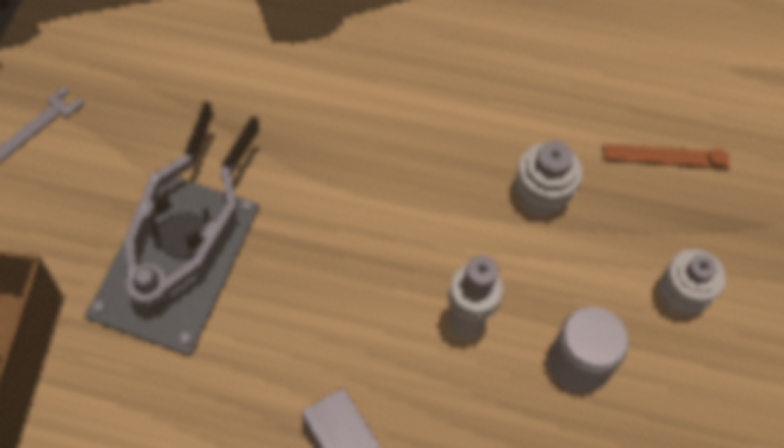

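View pics/side0.png

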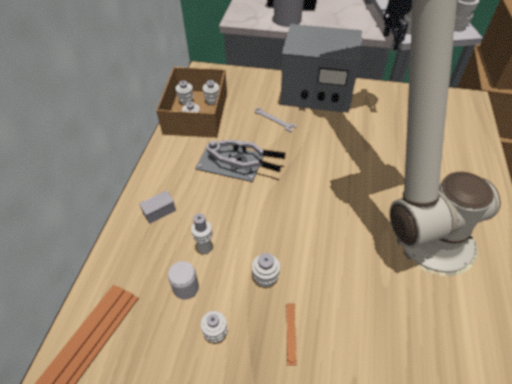

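```bash
python3 - <<'E'
import numpy as np, cv2
for cam in('scene','side'):
    a=np.load(cam+'0.npz');P=a['P'].reshape(-1,3); I=a['im'].reshape(-1,3).astype(int).sum(1)
    m=(P[:,0]>440)&(P[:,0]<740)&(P[:,1]>-250)&(P[:,1]<-110)&(P[:,2]>25)
    Q=P[m];J=I[m]
    post=Q[(Q[:,2]>68)&(Q[:,0]>640)]
    print(cam,'post',len(post),post.mean(0),post.min(0),post.max(0))
    h=Q[(J<150)&(Q[:,0]<560)]
    km=cv2.kmeans(h[:,:2].astype(np.float32),2,None,(3,50,.1),5,0)
    for k in 0,1:
        g=h[km[1].ravel()==k]; print(len(g),g.mean(0),g.min(0),g.max(0)); 
        t=g[g[:,2]>g[:,2].max()-8]; print('  line',cv2.fitLine(t[:,:2].astype(np.float32),2,0,.01,.01).ravel(), t.mean(0))
    # top of base plate
    R=P[(P[:,0]>480)&(P[:,0]<780)&(P[:,1]>-300)&(P[:,1]<-80)&(P[:,2]>6)&(P[:,2]<13.5)&(I<330)]
    print('plate',len(R),cv2.minAreaRect(R[:,:2].astype(np.float32)))
    # insulator cap
    c=P[(np.hypot(P[:,0]-634.5,P[:,1]-149)<40)&(P[:,2]>110)]
    print('cap',len(c),c.min(0),c.max(0), (c[:,:2].min(0)+c[:,:2].max(0))/2)
    c=P[(np.hypot(P[:,0]-634.5,P[:,1]-149)<40)&(P[:,2]>70)&(P[:,2]<100)]
    print('ribs',len(c),c.min(0),c.max(0))
    t=P[(P[:,0]>560)&(P[:,0]<620)&(P[:,1]>0)&(P[:,1]<100)];print('table z',np.median(t[:,2]))
E
```

```text
scene post 61 [ 697.57868883 -195.26602959   74.63973367] [ 683.31123644 -209.16216644   68.45530213] [ 709.86245943 -183.17442916   82.19547667]
49 [ 505.0093489  -146.64697109   64.28074519] [ 474.9317718  -156.1859043    51.15993528] [ 536.75882514 -139.91461524   70.19395754]
  line [ 9.8022044e-01 -1.9790882e-01  5.0557037e+02 -1.4718729e+02] [ 505.57037615 -147.18728468   66.6965761 ]
52 [ 502.51798191 -199.47400832   62.79681649] [ 470.72807484 -203.75471017   45.30609646] [ 532.04152211 -197.28648195   69.72101865]
  line [ 9.9999756e-01  2.2105239e-03  4.9970633e+02 -1.9994203e+02] [ 499.70631407 -199.9420308    66.75227156]
plate 1226 ((652.5152587890625, -186.98399353027344), (163.2141876220703, 306.0989990234375), 68.45709991455078)
cap 144 [618.76904372 132.80200698 110.65102439] [648.66998205 163.08048208 149.74724093] [633.71951289 147.94124453]
ribs 84 [612.24814911 122.4907332   70.31975396] [658.82119675 174.71276278  99.93230119]
table z 1.8284376077940578
side post 32 [ 698.72276712 -193.36975201   72.55949796] [ 687.64722633 -203.33935463   68.07595717] [ 710.800
[... 178 characters left out ...]
 9.9989188e-01 -1.4704023e-02  4.9896780e+02 -1.9912723e+02] [ 498.96780985 -199.12723219   62.24083842]
89 [ 500.5153104  -144.91238792   57.36999615] [ 470.74927455 -157.02372055   45.53103416] [ 533.94986996 -137.4051097    66.57986516]
  line [ 9.7653383e-01 -2.1536410e-01  5.0173541e+02 -1.4562354e+02] [ 501.73541448 -145.62354067   62.42394582]
plate 352 ((664.8963623046875, -209.7874298095703), (166.1260528564453, 243.4096221923828), 84.09070587158203)
cap 188 [618.71911686 133.54851181 110.01938177] [649.98620504 165.57249055 146.744407  ] [634.35266095 149.56050118]
ribs 219 [608.49325913 122.58762248  70.03407926] [661.02794612 176.32544566  99.99680894]
table z -1.6060615004574856
```

Call:
{"method": "send_rows", "body": {
  "targets": [
    {"gripper": -1,"x": -1.15,"y": 3.8},
    {"gripper": -1,"x": -1.15,"y": 3.8},
    {"gripper": -1,"x": -1.15,"y": 3.8},
    {"gripper": -1,"x": -1.15,"y": 3.8},
    {"gripper": -1,"az": 7.1}
  ]
}}

```text
$.targets[0]: bad value
```

Call:
{"method": "send_rows", "body": {
  "targets": [
    {"gripper": -1,"az": 7.1},
    {"gripper": -1,"az": 7.1},
    {"gripper": -1,"az": 1.6},
    {"gripper": -1},
    {"gripper": -1}
  ]
}}

```text
$.targets[0]: bad value
```

Call:
{"method": "send_rows", "body": {
  "targets": [
    {"gripper": -1,"x": -1.15,"y": 3.8,"z": 0,"ax": 0,"ay": 0,"az": 0},
    {"gripper": -1,"x": -1.15,"y": 3.8,"z": 0,"ax": 0,"ay": 0,"az": 0},
    {"gripper": -1,"x": -1.15,"y": 3.8,"z": 0,"ax": 0,"ay": 0,"az": 0},
    {"gripper": -1,"x": -1.15,"y": 3.8,"z": 0,"ax": 0,"ay": 0,"az": 0},
    {"gripper": -1,"x": 0,"y": 0,"z": 0,"ax": 0,"ay": 0,"az": 7.1}
  ]
}}

```text
clock: 1.12
position: [179.0, -433.0, 231.0]
ee_rot: [-0.085, 0.996, 0.002, -0.0]
contact_force: [0.5, 0.0, -0.5]
gripper_width: 85.7
grasp_force: 0.0
```

Call:
{"method": "send_rows", "body": {
  "targets": [
    {"gripper": -1,"x": 0,"y": 0,"z": 0,"ax": 0,"ay": 0,"az": 7.1},
    {"gripper": -1,"x": 0,"y": 0,"z": 0,"ax": 0,"ay": 0,"az": 7.1},
    {"gripper": -1,"x": 0,"y": 0,"z": 0,"ax": 0,"ay": 0,"az": 1.6}
  ]
}}

```text
clock: 1.37
position: [181.1, -439.1, 231.8]
ee_rot: [0.055, 0.998, -0.0, 0.0]
contact_force: [0.2, 0.4, -0.0]
gripper_width: 85.8
grasp_force: 0.0
```

Call:
{"method": "send_rows", "body": {
  "targets": [
    {"gripper": -1,"x": -1.93,"y": 3.17,"z": 0,"ax": 0,"ay": 0,"az": 0},
    {"gripper": -1,"x": -1.93,"y": 3.17,"z": 0,"ax": 0,"ay": 0,"az": 0},
    {"gripper": -1,"x": -1.93,"y": 3.17,"z": 0,"ax": 0,"ay": 0,"az": 0},
    {"gripper": -1,"x": -1.93,"y": 3.17,"z": 0,"ax": 0,"ay": 0,"az": 0},
    {"gripper": -1,"x": -1.93,"y": 3.17,"z": 0,"ax": 0,"ay": 0,"az": 0}
  ]
}}

```text
clock: 1.78
position: [294.4, -290.6, 231.7]
ee_rot: [0.053, 0.999, -0.0, 0.001]
contact_force: [1.4, -0.2, 0.4]
gripper_width: 85.3
grasp_force: 0.0
```

Call:
{"method": "send_rows", "body": {
  "targets": [
    {"gripper": -1,"x": -1.93,"y": 3.17,"z": 0,"ax": 0,"ay": 0,"az": 0},
    {"gripper": -1,"x": -1.93,"y": 3.17,"z": 0,"ax": 0,"ay": 0,"az": 0},
    {"gripper": -1,"x": -1.93,"y": 3.17,"z": 0,"ax": 0,"ay": 0,"az": 0},
    {"gripper": -1,"x": -1.93,"y": 3.17,"z": 0,"ax": 0,"ay": 0,"az": 0},
    {"gripper": -1,"x": -1.93,"y": 3.17,"z": 0,"ax": 0,"ay": 0,"az": 0}
  ]
}}

```text
clock: 2.2
position: [407.2, -142.8, 231.8]
ee_rot: [0.053, 0.999, 0.0, 0.001]
contact_force: [0.5, -1.5, 0.5]
gripper_width: 85.6
grasp_force: 0.0
```

Call:
{"method": "send_rows", "body": {
  "targets": [
    {"gripper": -1,"x": -1.93,"y": 3.17,"z": 0,"ax": 0,"ay": 0,"az": 0},
    {"gripper": -1,"x": -1.93,"y": 3.17,"z": 0,"ax": 0,"ay": 0,"az": 0},
    {"gripper": -1,"x": -1.93,"y": 3.17,"z": 0,"ax": 0,"ay": 0,"az": 0},
    {"gripper": -1,"x": -1.93,"y": 3.17,"z": 0,"ax": 0,"ay": 0,"az": 0},
    {"gripper": -1,"x": -1.93,"y": 3.17,"z": 0,"ax": 0,"ay": 0,"az": 0}
  ]
}}

```text
clock: 2.62
position: [520.0, 4.6, 231.6]
ee_rot: [0.053, 0.999, 0.0, 0.0]
contact_force: [0.3, -0.2, -0.4]
gripper_width: 85.3
grasp_force: 0.0
```

Call:
{"method": "send_rows", "body": {
  "targets": [
    {"gripper": -1,"x": -1.93,"y": 3.17,"z": 0,"ax": 0,"ay": 0,"az": 0},
    {"gripper": -1,"x": -1.93,"y": 3.17,"z": 0,"ax": 0,"ay": 0,"az": 0},
    {"gripper": -1,"x": -1.93,"y": 3.17,"z": 0,"ax": 0,"ay": 0,"az": 0},
    {"gripper": -1,"x": 0,"y": 0,"z": 0,"ax": 0,"ay": 0,"az": 0},
    {"gripper": -1,"x": 0,"y": 0,"z": 0,"ax": 0,"ay": 0,"az": 0}
  ]
}}

```text
clock: 3.03
position: [587.3, 92.7, 230.3]
ee_rot: [0.052, 0.999, -0.0, -0.001]
contact_force: [-0.3, -0.3, 0.4]
gripper_width: 85.3
grasp_force: 0.0
```

```bash
python3 - <<'E'
from h import *
s=arm.read_state(); print(s['position'],s['ee_rot'])
im,P=cloud('wrist'); cv2.imwrite('pics/w1.png',im[...,::-1])
Q=P.reshape(-1,3); c=Q[(np.hypot(Q[:,0]-634,Q[:,1]-149)<40)]
for lo,hi in((138,152),(110,138),(70,100)):
    k=c[(c[:,2]>lo)&(c[:,2]<hi)]; print(lo,len(k),k.min(0) if len(k) else'',k.max(0) if len(k) else '', cv2.minEnclosingCircle(k[:,:2].astype(np.float32)) if len(k) else '')
E
```

```text
[587.26069764  92.72750827 230.26694641] [ 5.19101859e-02  9.98651460e-01 -2.98940445e-04 -7.10893762e-04]
138 977 [618.1841946  131.13481459 138.02637155] [649.41646382 162.18500995 147.19791217] ((633.993408203125, 146.80616760253906), 16.053598403930664)
110 390 [618.12750602 131.04576398 110.00659302] [639.69973248 161.90045348 137.96660918] ((633.8453369140625, 146.83233642578125), 15.937616348266602)
70 735 [606.97157518 120.33365059  70.00434812] [657.54409442 172.78762635  99.99372962] ((633.714111328125, 146.72589111328125), 26.747007369995117)
```

View pics/w1.png

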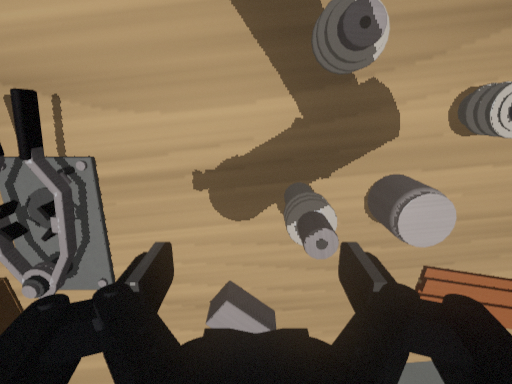

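Call:
{"method": "send_rows", "body": {
  "targets": [
    {"gripper": -1,"x": -2.03,"y": 2.99,"z": 0,"ax": 0,"ay": 0,"az": 0},
    {"gripper": -1,"x": -2.03,"y": 2.99,"z": 0,"ax": 0,"ay": 0,"az": 0},
    {"gripper": -1,"x": 0,"y": 0,"z": 2.5,"ax": 0,"ay": 0,"az": 0},
    {"gripper": -1,"x": 0,"y": 0,"z": 2.5,"ax": 0,"ay": 0,"az": 0},
    {"gripper": -1,"x": 0,"y": 0,"z": 0,"ax": 0,"ay": 0,"az": 0}
  ]
}}

```text
clock: 3.5
position: [629.8, 144.7, 175.9]
ee_rot: [0.054, 0.999, -0.002, -0.005]
contact_force: [-1.6, -0.0, -1.5]
gripper_width: 85.3
grasp_force: 0.0
```

Call:
{"method": "send_rows", "body": {
  "targets": [
    {"gripper": -1,"x": 0,"y": 0,"z": 0,"ax": 0,"ay": 0,"az": 0}
  ]
}}

```text
clock: 3.58
position: [632.4, 144.9, 180.7]
ee_rot: [0.053, 0.999, -0.001, -0.001]
contact_force: [-0.7, 0.2, 0.4]
gripper_width: 85.1
grasp_force: 0.0
```

Call:
{"method": "send_rows", "body": {
  "targets": [
    {"gripper": -1,"x": -0.13,"y": 0.25,"z": 2.0,"ax": 0,"ay": 0,"az": 0},
    {"gripper": -1,"x": 0,"y": 0,"z": 2.0,"ax": 0,"ay": 0,"az": 0},
    {"gripper": -1,"x": 0,"y": 0,"z": 2.0,"ax": 0,"ay": 0,"az": 0},
    {"gripper": -1,"x": 0,"y": 0,"z": 1.5,"ax": 0,"ay": 0,"az": 0},
    {"gripper": -1,"x": 0,"y": 0,"z": 0,"ax": 0,"ay": 0,"az": 0}
  ]
}}

```text
clock: 4.0
position: [633.8, 147.5, 105.3]
ee_rot: [0.054, 0.999, -0.001, -0.001]
contact_force: [-0.2, -2.0, -0.9]
gripper_width: 85.5
grasp_force: 0.0
```

Call:
{"method": "send_rows", "body": {
  "targets": [
    {"gripper": -0.3,"x": 0,"y": 0,"z": 0,"ax": 0,"ay": 0,"az": 0},
    {"gripper": 0,"x": 0,"y": 0,"z": 0,"ax": 0,"ay": 0,"az": 0},
    {"gripper": 0,"x": 0,"y": 0,"z": 0,"ax": 0,"ay": 0,"az": 0},
    {"gripper": 0,"x": 0,"y": 0,"z": 0,"ax": 0,"ay": 0,"az": 0},
    {"gripper": 0,"x": 0,"y": 0,"z": 0,"ax": 0,"ay": 0,"az": 0}
  ]
}}

```text
clock: 4.42
position: [635.5, 149.0, 107.5]
ee_rot: [0.053, 0.999, 0.0, 0.001]
contact_force: [0.3, 0.2, -0.4]
gripper_width: 42.7
grasp_force: 0.0
```

Call:
{"method": "send_rows", "body": {
  "targets": [
    {"gripper": 0.1,"x": 0,"y": 0,"z": 0,"ax": 0,"ay": 0,"az": 0},
    {"gripper": 0.2,"x": 0,"y": 0,"z": 0,"ax": 0,"ay": 0,"az": 0},
    {"gripper": 0.3,"x": 0,"y": 0,"z": 0,"ax": 0,"ay": 0,"az": 0},
    {"gripper": 1,"x": 0,"y": 0,"z": 0,"ax": 0,"ay": 0,"az": 0},
    {"gripper": 1,"x": 0,"y": 0,"z": 0,"ax": 0,"ay": 0,"az": 0}
  ]
}}

```text
clock: 4.83
position: [635.1, 148.2, 106.8]
ee_rot: [0.053, 0.999, -0.001, -0.0]
contact_force: [-0.7, -3.4, 3.6]
gripper_width: 30.8
grasp_force: 58.8
```

Call:
{"method": "send_rows", "body": {
  "targets": [
    {"gripper": 1,"x": 0,"y": 0,"z": 0,"ax": 0,"ay": 0,"az": 0},
    {"gripper": 1,"x": 0,"y": 0,"z": 0,"ax": 0,"ay": 0,"az": 0}
  ]
}}

```text
clock: 5.0
position: [635.1, 148.3, 106.8]
ee_rot: [0.053, 0.999, -0.0, 0.0]
contact_force: [-0.4, -3.0, 3.8]
gripper_width: 30.9
grasp_force: 58.8
```

Call:
{"method": "send_rows", "body": {
  "targets": [
    {"gripper": 1,"x": 0,"y": 0,"z": -1,"ax": 0,"ay": 0,"az": 0},
    {"gripper": 1,"x": 0,"y": 0,"z": -2.5,"ax": 0,"ay": 0,"az": 0},
    {"gripper": 1,"x": 0,"y": 0,"z": -2.5,"ax": 0,"ay": 0,"az": 0},
    {"gripper": 1,"x": 0,"y": 0,"z": -2.5,"ax": 0,"ay": 0,"az": 0},
    {"gripper": 1,"x": 0,"y": 0,"z": -2.5,"ax": 0,"ay": 0,"az": 0}
  ]
}}

```text
clock: 5.42
position: [634.0, 149.7, 215.6]
ee_rot: [0.053, 0.999, 0.001, -0.002]
contact_force: [0.6, -0.0, -5.1]
gripper_width: 30.5
grasp_force: 59.9
```

Call:
{"method": "send_rows", "body": {
  "targets": [
    {"gripper": 1,"x": -0.08,"y": -1.5,"z": 0,"ax": 0,"ay": 0,"az": 0},
    {"gripper": 1,"x": -0.12,"y": -2.5,"z": 0,"ax": 0,"ay": 0,"az": 0},
    {"gripper": 1,"x": -0.12,"y": -2.5,"z": 0,"ax": 0,"ay": 0,"az": 0},
    {"gripper": 1,"x": -0.12,"y": -2.5,"z": 0,"ax": 0,"ay": 0,"az": 0},
    {"gripper": 1,"x": -0.12,"y": -2.5,"z": 0,"ax": 0,"ay": 0,"az": 0}
  ]
}}

```text
clock: 5.83
position: [626.9, 33.2, 213.8]
ee_rot: [0.053, 0.999, 0.001, -0.002]
contact_force: [0.5, -0.1, -4.9]
gripper_width: 30.9
grasp_force: 60.1
```

Call:
{"method": "send_rows", "body": {
  "targets": [
    {"gripper": 1,"x": -0.1,"y": -2.5,"z": 0,"ax": 0,"ay": 0,"az": 0},
    {"gripper": 1,"x": -0.1,"y": -2.5,"z": 0,"ax": 0,"ay": 0,"az": 0},
    {"gripper": 1,"x": -0.1,"y": -2.5,"z": 0,"ax": 0,"ay": 0,"az": 0},
    {"gripper": 1,"x": -0.1,"y": -2.5,"z": 0,"ax": 0,"ay": 0,"az": 0},
    {"gripper": 1,"x": 0,"y": -1,"z": 0,"ax": 0,"ay": 0,"az": 0}
  ]
}}

```text
clock: 6.25
position: [619.1, -78.4, 213.9]
ee_rot: [0.054, 0.999, 0.0, -0.002]
contact_force: [1.2, 0.1, -4.8]
gripper_width: 30.6
grasp_force: 60.3
```

Call:
{"method": "send_rows", "body": {
  "targets": [
    {"gripper": 1,"x": 0,"y": 0,"z": 0,"ax": 0,"ay": 0,"az": 0},
    {"gripper": 1,"x": 0,"y": 0,"z": 0,"ax": 0,"ay": 0,"az": 0},
    {"gripper": 1,"x": 0,"y": 0,"z": 0,"ax": 0,"ay": 0,"az": 0}
  ]
}}

```text
clock: 6.5
position: [620.5, -75.1, 215.2]
ee_rot: [0.053, 0.999, 0.0, -0.001]
contact_force: [-0.1, -0.5, -4.0]
gripper_width: 30.6
grasp_force: 60.3
```

```bash
python3 - <<'E'
from h import *
s=arm.read_state(); print(s['position'],s['ee_rot'])
im,P=cloud('wrist'); cv2.imwrite('pics/w2.png',im[...,::-1]); np.savez('w2.npz',im=im,P=P)
Q=P.reshape(-1,3); J=im.reshape(-1,3).astype(int).sum(1)
c=Q[(np.hypot(Q[:,0]-698,Q[:,1]+194.5)<30)&(Q[:,2]>70)]
if len(c)>10: print('post',len(c),cv2.minEnclosingCircle(c[:,:2].astype(np.float32)),c.min(0),c.max(0))
r=Q[(np.hypot(Q[:,0]-613.5,Q[:,1]+185.4)<45)&(Q[:,2]>12.)&(Q[:,2]<20)]
if len(r)>10: print('rest',len(r),cv2.minEnclosingCircle(r[:,:2].astype(np.float32)),r.min(0),r.max(0),r.mean(0))
m=(Q[:,0]>450)&(Q[:,0]<545)&(Q[:,1]>-215)&(Q[:,1]<-130)&(Q[:,2]>35)&(Q[:,2]<75)
h=Q[m]
for k in (h[:,1]>-173),(h[:,1]<-173):
    g=h[k]
    if len(g)>10: print('handle',len(g),g.mean(0),g.min(0),g.max(0),cv2.minAreaRect(g[:,:2].astype(np.float32)))
E
```

```text
[620.45699762 -75.1102235  215.22324714] [ 5.28202237e-02  9.98603661e-01  4.50121034e-04 -7.40702068e-04]
post 319 ((698.1431274414062, -197.91563415527344), 13.343173027038574) [ 684.97354428 -211.16217895   70.02535426] [ 710.12794502 -184.80875038   77.83675415]
rest 1492 ((613.168212890625, -186.0020294189453), 44.04304885864258) [ 569.69239699 -224.89805077   12.01210986] [ 654.37769662 -148.35347354   16.53312577] [ 612.67704129 -193.37976273   14.27252073]
handle 1395 [ 505.40147202 -149.153456     60.95944387] [ 467.76039055 -162.9952258    40.04679884] [ 544.97735267 -139.07561802   68.28295943] ((506.30938720703125, -151.11920166015625), (11.673700332641602, 79.03972625732422), 79.90191650390625)
handle 1792 [ 501.8672625  -202.37785617   59.41211374] [ 461.34816026 -214.76274916   40.45077342] [ 544.97488519 -199.02832093   68.385906  ] ((503.4817810058594, -204.6712188720703), (14.661049842834473, 83.86114501953125), 86.19793701171875)
```

View pics/w2.png

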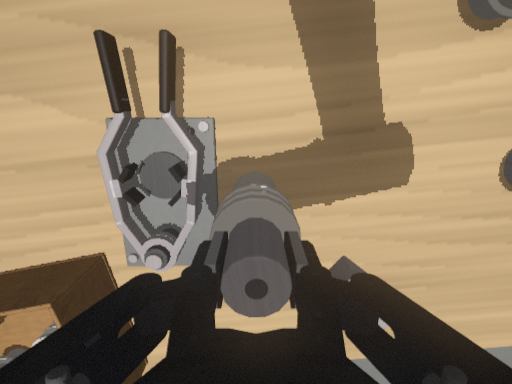

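Call:
{"method": "send_rows", "body": {
  "targets": [
    {"gripper": 1,"x": -0.1,"y": -2.0,"z": 0,"ax": 0,"ay": 0,"az": 0},
    {"gripper": 1,"x": -0.15,"y": -2.6,"z": 0,"ax": 0,"ay": 0,"az": 0},
    {"gripper": 1,"x": -0.15,"y": -2.6,"z": 0,"ax": 0,"ay": 0,"az": 0},
    {"gripper": 1,"x": -0.15,"y": -2.4,"z": 0,"ax": 0,"ay": 0,"az": 0},
    {"gripper": 1,"x": 0,"y": -1.5,"z": 0,"ax": 0,"ay": 0,"az": 0}
  ]
}}

```text
clock: 6.97
position: [614.7, -187.7, 216.0]
ee_rot: [0.053, 0.999, -0.0, -0.0]
contact_force: [0.9, 0.6, -5.2]
gripper_width: 31.2
grasp_force: 60.5
```

Call:
{"method": "send_rows", "body": {
  "targets": [
    {"gripper": 1,"x": 0,"y": 0,"z": 0,"ax": 0,"ay": 0,"az": 0},
    {"gripper": 1,"x": 0,"y": 0,"z": 0,"ax": 0,"ay": 0,"az": 0},
    {"gripper": 1,"x": 0,"y": 0,"z": 0,"ax": 0,"ay": 0,"az": 0}
  ]
}}

```text
clock: 7.22
position: [614.7, -185.9, 216.1]
ee_rot: [0.053, 0.999, 0.0, -0.0]
contact_force: [0.2, 0.5, -3.8]
gripper_width: 30.5
grasp_force: 60.8
```

Call:
{"method": "send_rows", "body": {
  "targets": [
    {"gripper": 1,"x": 0,"y": 0,"z": 1.5,"ax": 0,"ay": 0,"az": 0},
    {"gripper": 1,"x": 0,"y": 0,"z": 1.5,"ax": 0,"ay": 0,"az": 0},
    {"gripper": 1,"x": 0,"y": 0,"z": 0.7,"ax": 0,"ay": 0,"az": 0},
    {"gripper": 1,"x": 0,"y": 0,"z": 0,"ax": 0,"ay": 0,"az": 0},
    {"gripper": 1,"x": 0,"y": 0,"z": 0,"ax": 0,"ay": 0,"az": 0}
  ]
}}

```text
clock: 7.63
position: [614.8, -186.2, 179.3]
ee_rot: [0.052, 0.999, -0.0, -0.0]
contact_force: [0.2, -0.0, -5.3]
gripper_width: 31.0
grasp_force: 60.8
```

```bash
python3 - <<'E'
from h import *
print(arm.read_state()['position'])
a,Pa=cloud('wrist'); b,_=cloud('side')
b=cv2.resize(b[110:210,170:310],(538,384),interpolation=cv2.INTER_CUBIC); a=a[:, :260]
cv2.imwrite('pics/c1.png',np.hstack([a,b])[...,::-1])
Q=Pa.reshape(-1,3); c=Q[(np.hypot(Q[:,0]-614,Q[:,1]+186)<45)]
for lo,hi in((110,180),(80,160)):
    pass
k=c[(c[:,2]>70)&(c[:,2]<125)]; print(len(k),k.min(0),k.max(0))
E
```

```text
[ 614.78532259 -186.22442659  179.32497478]
386 [ 594.15801705 -204.29207093   73.37676176] [ 608.20265932 -167.9419754   115.13305034]
```

View pics/c1.png

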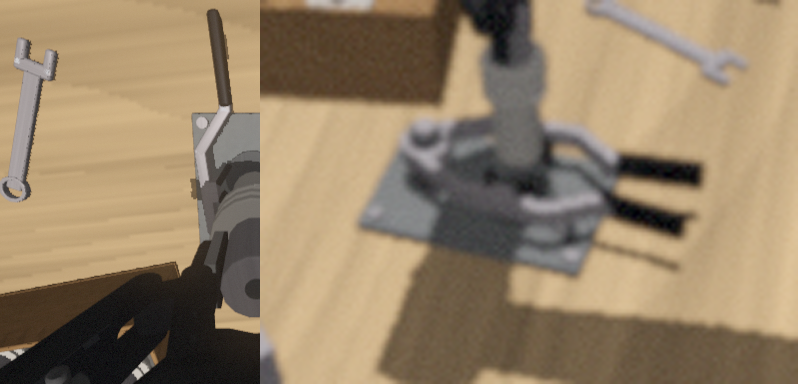

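```bash
python3 - <<'E'
import numpy as np
c,s=np.cos(-.108),np.sin(-.108)
for f in('w2','scene0','side0'):
    P=np.load(f+'.npz')['P'].reshape(-1,3); d=P-[613.5,-186,0]
    X=d[:,0]*c+d[:,1]*s; Y=-d[:,0]*s+d[:,1]*c; Z=P[:,2]
    for x0 in(-130,-110,-90,-40,-20,0,20):
        k=(abs(X-x0)<8)&(abs(Y)<75)&(Z>52)&(Z<72)
        y=Y[k]; 
        if k.sum()<4: continue
        L,R=y[y>0],y[y<0]
        if len(L)and len(R): print(f,x0,'L',L.min().round(1),L.max().round(1),'R',R.min().round(1),R.max().round(1),'midtop',((L.mean()+R.mean())/2).round(1),'out',((L.max()+R.min())/2).round(1),'in',((L.min()+R.max())/2).round(1))
E
```

```text
w2 -130 L 19.6 30.4 R -37.7 -26.5 midtop -2.3 out -3.6 in -3.5
w2 -110 L 17.7 28.7 R -35.7 -24.5 midtop -2.2 out -3.5 in -3.4
w2 -90 L 16.2 26.9 R -33.8 -22.6 midtop -2.0 out -3.5 in -3.2
w2 -40 L 31.6 49.7 R -56.5 -37.6 midtop -2.3 out -3.4 in -3.0
w2 -20 L 17.8 49.0 R -56.2 -24.4 midtop -3.1 out -3.6 in -3.3
w2 0 L 23.3 47.0 R -53.9 -29.7 midtop -2.5 out -3.4 in -3.2
w2 20 L 14.4 45.0 R -51.5 -19.9 midtop -1.5 out -3.2 in -2.8
scene0 -130 L 22.2 31.4 R -35.2 -25.0 midtop -0.7 out -1.9 in -1.4
scene0 -110 L 21.0 30.1 R -33.1 -23.0 midtop -0.3 out -1.5 in -1.0
scene0 -90 L 18.0 28.7 R -32.5 -21.3 midtop -0.7 out -1.9 in -1.6
scene0 -40 L 37.8 51.0 R -53.2 -39.5 midtop -0.7 out -1.1 in -0.8
scene0 -20 L 22.1 49.8 R -52.9 -23.8 midtop 0.1 out -1.5 in -0.9
scene0 0 L 27.1 48.4 R -52.0 -31.0 midtop -0.7 out -1.8 in -1.9
scene0 20 L 14.1 46.2 R -49.2 -18.9 midtop -1.7 out -1.5 in -2.4
side0 -130 L 24.4 33.3 R -35.2 -23.8 midtop 0.2 out -0.9 in 0.3
side0 -110 L 21.9 30.5 R -30.1 -21.3 midtop 0.3 out 0.2 in 0.3
side0 -90 L 19.7 28.9 R -32.0 -18.9 midtop 0.2 out -1.5 in 0.4
side0 -40 L 31.0 50.8 R -54.0 -37.2 midtop -0.2 out -1.6 in -3.1
side0 -20 L 21.0 53.4 R -51.5 -21.2 midtop 0.2 out 1.0 in -0.1
side0 0 L 29.5 50.0 R -49.1 -27.7 midtop 0.4 out 0.5 in 0.9
side0 20 L 18.0 50.3 R -47.0 -20.2 midtop 1.2 out 1.7 in -1.1
```

Call:
{"method": "send_rows", "body": {
  "targets": [
    {"gripper": 1,"x": 0,"y": -0.14,"z": 1.2,"ax": 0,"ay": 0,"az": 0},
    {"gripper": 1,"x": 0,"y": 0,"z": 1.2,"ax": 0,"ay": 0,"az": 0},
    {"gripper": 1,"x": 0,"y": 0,"z": 1.2,"ax": 0,"ay": 0,"az": 0},
    {"gripper": 1,"x": 0,"y": 0,"z": 1.0,"ax": 0,"ay": 0,"az": 0},
    {"gripper": 1,"x": 0,"y": 0,"z": 0.4,"ax": 0,"ay": 0,"az": 0}
  ]
}}

```text
clock: 8.15
position: [614.0, -188.1, 128.3]
ee_rot: [0.053, 0.999, 0.0, -0.001]
contact_force: [-0.4, -0.2, -4.9]
gripper_width: 30.8
grasp_force: 60.9
```

Call:
{"method": "send_rows", "body": {
  "targets": [
    {"gripper": 1,"x": 0,"y": 0,"z": 0,"ax": 0,"ay": 0,"az": 0},
    {"gripper": 1,"x": 0,"y": 0,"z": 0.2,"ax": 0,"ay": 0,"az": 0},
    {"gripper": 1,"x": 0,"y": 0,"z": 0.2,"ax": 0,"ay": 0,"az": 0},
    {"gripper": 1,"x": 0,"y": 0,"z": 0,"ax": 0,"ay": 0,"az": 0}
  ]
}}

```text
clock: 8.48
position: [614.6, -188.3, 125.6]
ee_rot: [0.053, 0.999, 0.0, 0.0]
contact_force: [0.1, 0.5, -4.7]
gripper_width: 30.5
grasp_force: 60.9
```

Call:
{"method": "send_rows", "body": {
  "targets": [
    {"gripper": 1,"x": 0,"y": 0,"z": 0.15,"ax": 0,"ay": 0,"az": 0},
    {"gripper": 1,"x": 0,"y": 0,"z": 0.15,"ax": 0,"ay": 0,"az": 0},
    {"gripper": 1,"x": 0,"y": 0,"z": 0,"ax": 0,"ay": 0,"az": 0}
  ]
}}

```text
clock: 8.73
position: [614.2, -188.2, 122.1]
ee_rot: [0.053, 0.999, 0.0, -0.0]
contact_force: [0.2, 0.5, -4.6]
gripper_width: 30.8
grasp_force: 60.9
```

Call:
{"method": "send_rows", "body": {
  "targets": [
    {"gripper": 1,"x": 0,"y": 0,"z": 0.1,"ax": 0,"ay": 0,"az": 0},
    {"gripper": 1,"x": 0,"y": 0,"z": 0,"ax": 0,"ay": 0,"az": 0}
  ]
}}

```text
clock: 8.9
position: [614.3, -188.3, 121.2]
ee_rot: [0.053, 0.999, 0.0, -0.0]
contact_force: [0.5, 0.3, -4.2]
gripper_width: 30.6
grasp_force: 60.9
```

Call:
{"method": "send_rows", "body": {
  "targets": [
    {"gripper": 1,"x": 0,"y": 0,"z": 0.08,"ax": 0,"ay": 0,"az": 0},
    {"gripper": 1,"x": 0,"y": 0,"z": 0,"ax": 0,"ay": 0,"az": 0}
  ]
}}

```text
clock: 9.07
position: [614.6, -188.4, 120.9]
ee_rot: [0.053, 0.999, -0.0, 0.0]
contact_force: [-0.8, 0.0, -2.6]
gripper_width: 30.3
grasp_force: 61.1
```

Call:
{"method": "send_rows", "body": {
  "targets": [
    {"gripper": 1,"x": 0,"y": 0,"z": 0.06,"ax": 0,"ay": 0,"az": 0},
    {"gripper": 1,"x": 0,"y": 0,"z": 0,"ax": 0,"ay": 0,"az": 0}
  ]
}}

```text
clock: 9.23
position: [614.7, -188.4, 120.8]
ee_rot: [0.053, 0.999, -0.0, 0.001]
contact_force: [-0.9, -0.3, -0.2]
gripper_width: 30.7
grasp_force: 61.2
```

Call:
{"method": "send_rows", "body": {
  "targets": [
    {"gripper": 0.2,"x": 0,"y": 0,"z": 0,"ax": 0,"ay": 0,"az": 0},
    {"gripper": 0.1,"x": 0,"y": 0,"z": 0,"ax": 0,"ay": 0,"az": 0},
    {"gripper": -0.1,"x": 0,"y": 0,"z": 0,"ax": 0,"ay": 0,"az": 0},
    {"gripper": -0.3,"x": 0,"y": 0,"z": 0,"ax": 0,"ay": 0,"az": 0},
    {"gripper": -0.6,"x": 0,"y": 0,"z": 0,"ax": 0,"ay": 0,"az": 0}
  ]
}}

```text
clock: 9.65
position: [614.7, -188.3, 120.2]
ee_rot: [0.053, 0.999, -0.0, 0.0]
contact_force: [0.1, 0.1, -0.5]
gripper_width: 66.2
grasp_force: 0.0
```

Call:
{"method": "send_rows", "body": {
  "targets": [
    {"gripper": -1,"x": 0,"y": 0,"z": -0.5,"ax": 0,"ay": 0,"az": 0},
    {"gripper": -1,"x": 0,"y": 0,"z": -2.5,"ax": 0,"ay": 0,"az": 0},
    {"gripper": -1,"x": 0,"y": 0,"z": -3,"ax": 0,"ay": 0,"az": 0},
    {"gripper": -1,"x": 0,"y": 0,"z": -3,"ax": 0,"ay": 0,"az": 0},
    {"gripper": -1,"x": 0,"y": 0,"z": -1,"ax": 0,"ay": 0,"az": 0}
  ]
}}

```text
clock: 10.07
position: [616.7, -189.0, 225.9]
ee_rot: [0.053, 0.999, -0.001, 0.005]
contact_force: [0.5, -0.4, 0.1]
gripper_width: 85.6
grasp_force: 0.0
```

Call:
{"method": "send_rows", "body": {
  "targets": [
    {"gripper": -1,"x": 2.9,"y": 0.02,"z": 0,"ax": 0,"ay": 0,"az": 0},
    {"gripper": -1,"x": 3,"y": 0.02,"z": 0,"ax": 0,"ay": 0,"az": 0},
    {"gripper": -1,"x": 3,"y": 0.02,"z": 0,"ax": 0,"ay": 0,"az": 0},
    {"gripper": -1,"x": 2.9,"y": 0.02,"z": 0,"ax": 0,"ay": 0,"az": 0},
    {"gripper": -1,"x": 0,"y": 0,"z": 2.5,"ax": 0,"ay": 0,"az": 0}
  ]
}}

```text
clock: 10.48
position: [495.6, -175.2, 200.0]
ee_rot: [0.053, 0.999, -0.0, 0.005]
contact_force: [1.4, 0.3, 0.3]
gripper_width: 85.4
grasp_force: 0.0
```

Call:
{"method": "send_rows", "body": {
  "targets": [
    {"gripper": -1,"x": 0,"y": 0,"z": 3,"ax": 0,"ay": 0,"az": 0},
    {"gripper": -1,"x": 0,"y": 0,"z": 3,"ax": 0,"ay": 0,"az": 0},
    {"gripper": -1,"x": 0,"y": 0,"z": 1.5,"ax": 0,"ay": 0,"az": 0},
    {"gripper": -1,"x": 0,"y": 0,"z": 0,"ax": 0,"ay": 0,"az": 0},
    {"gripper": -1,"x": 0,"y": 0,"z": 0,"ax": 0,"ay": 0,"az": 0}
  ]
}}

```text
clock: 10.9
position: [497.1, -175.1, 119.8]
ee_rot: [0.053, 0.999, -0.0, -0.001]
contact_force: [0.9, 0.0, 0.5]
gripper_width: 85.3
grasp_force: 0.0
```

```bash
python3 - <<'E'
from h import *
print(arm.read_state()['position'])
a,P=cloud('wrist'); b,_=cloud('side')
b=cv2.resize(b[110:210,170:310],(400,286),interpolation=cv2.INTER_CUBIC); a=cv2.resize(a,(381,286))
cv2.imwrite('pics/c2.png',np.hstack([a,b])[...,::-1])
E
```

```text
[ 497.07447031 -175.12842025  119.76207371]
```

View pics/c2.png

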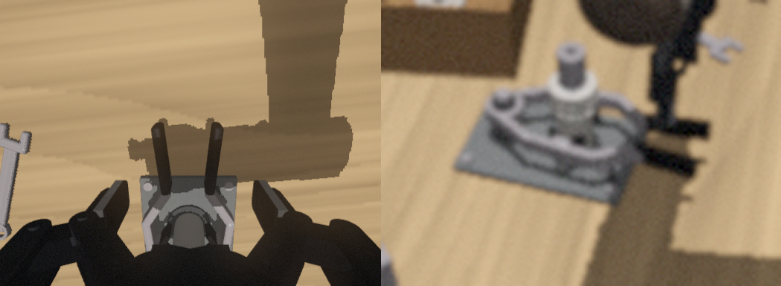

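Call:
{"method": "send_rows", "body": {
  "targets": [
    {"gripper": -1,"x": 0,"y": 0,"z": 2,"ax": 0,"ay": 0,"az": 0},
    {"gripper": -1,"x": 0,"y": 0,"z": 2,"ax": 0,"ay": 0,"az": 0},
    {"gripper": -1,"x": 0,"y": 0,"z": 1,"ax": 0,"ay": 0,"az": 0},
    {"gripper": -1,"x": 0,"y": 0,"z": 0,"ax": 0,"ay": 0,"az": 0}
  ]
}}

```text
clock: 11.33
position: [496.4, -174.9, 69.0]
ee_rot: [0.053, 0.999, 0.0, -0.001]
contact_force: [-0.5, -0.5, 0.3]
gripper_width: 85.2
grasp_force: 0.0
```

Call:
{"method": "send_rows", "body": {
  "targets": [
    {"gripper": -1,"x": 0,"y": 0,"z": 1.5,"ax": 0,"ay": 0,"az": 0},
    {"gripper": -1,"x": 0,"y": 0,"z": 1.5,"ax": 0,"ay": 0,"az": 0},
    {"gripper": -1,"x": 0,"y": 0,"z": 0.8,"ax": 0,"ay": 0,"az": 0},
    {"gripper": -1,"x": 0,"y": 0,"z": 0,"ax": 0,"ay": 0,"az": 0},
    {"gripper": -1,"x": 0,"y": 0,"z": 0,"ax": 0,"ay": 0,"az": 0}
  ]
}}

```text
clock: 11.75
position: [497.8, -175.1, 32.6]
ee_rot: [0.053, 0.999, -0.0, 0.0]
contact_force: [0.7, -0.2, -0.1]
gripper_width: 85.3
grasp_force: 0.0
```

Call:
{"method": "send_rows", "body": {
  "targets": [
    {"gripper": -0.8,"x": 0,"y": 0,"z": 0,"ax": 0,"ay": 0,"az": 0},
    {"gripper": -0.7,"x": 0,"y": 0,"z": 0,"ax": 0,"ay": 0,"az": 0},
    {"gripper": -0.6,"x": 0,"y": 0,"z": 0,"ax": 0,"ay": 0,"az": 0},
    {"gripper": -0.5,"x": 0,"y": 0,"z": 0,"ax": 0,"ay": 0,"az": 0},
    {"gripper": -0.5,"x": 0,"y": 0,"z": 0,"ax": 0,"ay": 0,"az": 0}
  ]
}}

```text
clock: 12.17
position: [498.1, -177.2, 34.1]
ee_rot: [0.052, 0.999, -0.001, 0.001]
contact_force: [-2.2, -10.5, 5.8]
gripper_width: 64.5
grasp_force: 5.2
```

Call:
{"method": "send_rows", "body": {
  "targets": [
    {"gripper": -0.5,"x": 0,"y": -0.15,"z": 0,"ax": 0,"ay": 0,"az": 0},
    {"gripper": -0.45,"x": 0,"y": 0,"z": 0,"ax": 0,"ay": 0,"az": 0},
    {"gripper": -0.4,"x": 0,"y": 0,"z": 0,"ax": 0,"ay": 0,"az": 0},
    {"gripper": -0.35,"x": 0,"y": 0,"z": 0,"ax": 0,"ay": 0,"az": 0},
    {"gripper": -0.35,"x": 0,"y": 0,"z": 0,"ax": 0,"ay": 0,"az": 0}
  ]
}}

```text
clock: 12.58
position: [498.2, -178.3, 34.5]
ee_rot: [0.052, 0.999, -0.001, 0.002]
contact_force: [-2.0, -6.7, 8.0]
gripper_width: 57.9
grasp_force: 7.1
```

Call:
{"method": "send_rows", "body": {
  "targets": [
    {"gripper": -0.3,"x": 0,"y": -0.1,"z": 0,"ax": 0,"ay": 0,"az": 0},
    {"gripper": -0.25,"x": 0,"y": 0,"z": 0,"ax": 0,"ay": 0,"az": 0},
    {"gripper": -0.2,"x": 0,"y": 0,"z": 0,"ax": 0,"ay": 0,"az": 0},
    {"gripper": -0.15,"x": 0,"y": 0,"z": 0,"ax": 0,"ay": 0,"az": 0},
    {"gripper": -0.1,"x": 0,"y": 0,"z": 0,"ax": 0,"ay": 0,"az": 0}
  ]
}}

```text
clock: 13.0
position: [498.4, -178.4, 34.8]
ee_rot: [0.052, 0.999, -0.001, 0.002]
contact_force: [-1.2, -2.4, 10.8]
gripper_width: 47.0
grasp_force: 8.0
```

Call:
{"method": "send_rows", "body": {
  "targets": [
    {"gripper": -0.05,"x": 0,"y": 0,"z": 0,"ax": 0,"ay": 0,"az": 0},
    {"gripper": 0,"x": 0,"y": 0,"z": 0,"ax": 0,"ay": 0,"az": 0},
    {"gripper": 0.05,"x": 0,"y": 0,"z": 0,"ax": 0,"ay": 0,"az": 0},
    {"gripper": 0.1,"x": 0,"y": 0,"z": 0,"ax": 0,"ay": 0,"az": 0},
    {"gripper": 0.15,"x": 0,"y": 0,"z": 0,"ax": 0,"ay": 0,"az": 0}
  ]
}}

```text
clock: 13.42
position: [498.5, -178.4, 34.2]
ee_rot: [0.052, 0.999, -0.001, 0.002]
contact_force: [-0.8, -4.1, 4.0]
gripper_width: 36.4
grasp_force: 3.6
```

Call:
{"method": "send_rows", "body": {
  "targets": [
    {"gripper": 0.2,"x": 0,"y": 0,"z": 0,"ax": 0,"ay": 0,"az": 0},
    {"gripper": 0.25,"x": 0,"y": 0,"z": 0,"ax": 0,"ay": 0,"az": 0},
    {"gripper": 0.3,"x": 0,"y": 0,"z": 0,"ax": 0,"ay": 0,"az": 0},
    {"gripper": 0.35,"x": 0,"y": 0,"z": 0,"ax": 0,"ay": 0,"az": 0},
    {"gripper": 0.35,"x": 0,"y": 0,"z": 0,"ax": 0,"ay": 0,"az": 0}
  ]
}}

```text
clock: 13.83
position: [496.5, -177.1, 31.6]
ee_rot: [0.053, 0.999, 0.0, -0.0]
contact_force: [-0.8, 0.3, 0.4]
gripper_width: 27.9
grasp_force: 0.0
```

Call:
{"method": "send_rows", "body": {
  "targets": [
    {"gripper": 0.4,"x": 0,"y": 0,"z": 0,"ax": 0,"ay": 0,"az": 0},
    {"gripper": 0.43,"x": 0,"y": 0,"z": 0,"ax": 0,"ay": 0,"az": 0},
    {"gripper": 0.46,"x": 0,"y": 0,"z": 0,"ax": 0,"ay": 0,"az": 0},
    {"gripper": 0.46,"x": 0,"y": 0,"z": 0,"ax": 0,"ay": 0,"az": 0}
  ]
}}

```text
clock: 14.17
position: [496.4, -178.2, 31.7]
ee_rot: [0.053, 0.999, -0.0, -0.001]
contact_force: [-0.7, -4.4, -1.2]
gripper_width: 23.5
grasp_force: 7.0
```

Call:
{"method": "send_rows", "body": {
  "targets": [
    {"gripper": 0.5,"x": 0,"y": 0,"z": 0,"ax": 0,"ay": 0,"az": 0},
    {"gripper": 0.5,"x": 0,"y": 0,"z": 0,"ax": 0,"ay": 0,"az": 0},
    {"gripper": 0.4,"x": 0,"y": 0,"z": 0,"ax": 0,"ay": 0,"az": 0},
    {"gripper": 0.2,"x": 0,"y": 0,"z": 0,"ax": 0,"ay": 0,"az": 0},
    {"gripper": -0.2,"x": 0,"y": 0,"z": 0,"ax": 0,"ay": 0,"az": 0}
  ]
}}

```text
clock: 14.58
position: [496.9, -177.2, 31.8]
ee_rot: [0.053, 0.999, 0.0, -0.0]
contact_force: [0.4, 0.8, 0.7]
gripper_width: 44.7
grasp_force: 0.0
```

Call:
{"method": "send_rows", "body": {
  "targets": [
    {"gripper": -0.6,"x": 0,"y": 0,"z": 0,"ax": 0,"ay": 0,"az": 0},
    {"gripper": -1,"x": 0,"y": 0,"z": 0,"ax": 0,"ay": 0,"az": 0},
    {"gripper": -1,"x": 0,"y": 0,"z": 0,"ax": 0,"ay": 0,"az": 0},
    {"gripper": -1,"x": 0,"y": 0,"z": -1,"ax": 0,"ay": 0,"az": 0},
    {"gripper": -1,"x": 0,"y": 0,"z": -2.5,"ax": 0,"ay": 0,"az": 0}
  ]
}}

```text
clock: 15.0
position: [494.4, -177.1, 64.9]
ee_rot: [0.053, 0.999, 0.0, -0.004]
contact_force: [0.7, -0.2, 0.1]
gripper_width: 85.5
grasp_force: 0.0
```

Call:
{"method": "send_rows", "body": {
  "targets": [
    {"gripper": -1,"x": 0,"y": 0,"z": -3,"ax": 0,"ay": 0,"az": 0},
    {"gripper": -1,"x": 0,"y": 0,"z": -3,"ax": 0,"ay": 0,"az": 0},
    {"gripper": -1,"x": 0,"y": 0,"z": -3,"ax": 0,"ay": 0,"az": 0},
    {"gripper": -1,"x": 0,"y": 0,"z": -3,"ax": 0,"ay": 0,"az": 0},
    {"gripper": -1,"x": 0,"y": 0,"z": 0,"ax": 0,"ay": 0,"az": 0}
  ]
}}

```text
clock: 15.42
position: [500.6, -178.3, 194.6]
ee_rot: [0.052, 0.999, -0.001, 0.007]
contact_force: [0.8, 0.8, 0.7]
gripper_width: 85.2
grasp_force: 0.0
```

Call:
{"method": "send_rows", "body": {
  "targets": [
    {"gripper": -1,"x": 0,"y": 0,"z": 0,"ax": 0,"ay": 0,"az": 0},
    {"gripper": -1,"x": 0,"y": 0,"z": 0,"ax": 0,"ay": 0,"az": 0},
    {"gripper": -1,"x": 0,"y": 0,"z": 0,"ax": 0,"ay": 0,"az": 0}
  ]
}}

```text
clock: 15.67
position: [495.9, -177.3, 186.0]
ee_rot: [0.053, 0.999, 0.0, -0.001]
contact_force: [0.1, -0.5, -0.2]
gripper_width: 85.7
grasp_force: 0.0
```

```bash
python3 - <<'E'
from h import *
print(arm.read_state()['position'])
a,P=cloud('wrist'); b,_=cloud('side')
b=cv2.resize(b[110:210,170:310],(400,286),interpolation=cv2.INTER_CUBIC); a=cv2.resize(a,(381,286))
cv2.imwrite('pics/c3.png',np.hstack([a,b])[...,::-1])
d=P.reshape(-1,3)-[613.35,-187.4,0]; c,s=np.cos(-.108),np.sin(-.108)
X=d[:,0]*c+d[:,1]*s; Y=-d[:,0]*s+d[:,1]*c
k=(abs(X+115)<35)&(abs(Y)<60)&(d[:,2]>50)&(d[:,2]<72); print('handles Y',Y[k].min(),Y[k].max(),k.sum())
k=(np.hypot(X,Y)<45)&(d[:,2]>150)&(d[:,2]<170); print('cap',k.sum(),X[k].min(),X[k].max(),Y[k].min(),Y[k].max(),np.median(d[k,2]))
E
```

```text
[ 495.93602365 -177.34152758  185.974264  ]
handles Y -14.821520982247302 8.644154398546922 1410Traceback (most recent call last):
  File "<stdin>", line 9, in <module>
    return umr_minimum(a, axis, None, out, keepdims, initial, where)
ValueError: zero-size array to reduction operation minimum which has no identity
```

View pics/c3.png

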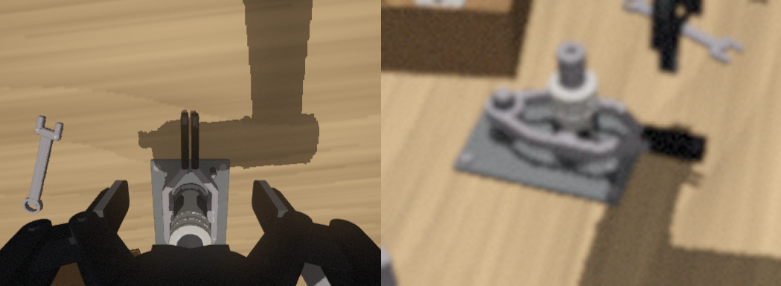

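Handles stay together (about 23.5 mm across, seen at (190,138)), and the insulator stands upright between the closed jaws.

```bash
python3 -c "
from bench import arm
print(arm.job_done())"
```

```text
the job is handed in; nothing more can be done
None
```

The tallest insulator stands upright on the clamp's rest with the clamp locked round it by itself. The gripper is clear, nothing else was moved, and the job was handed in at about 16 s of the 54 s allowed.

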